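Set the rail gauge to its pointed stop

TASK

Set the rail gauge for the next batch of key blanks: with the fingertips press the black sprung plate in the middle of its carriage right down to free the brake and, keeping it down, push the carriage along the rail until it meets the stop with the pointed cone on top (not the flat-topped stop). Then let the plate spring up so that the brake holds the carriage against that stop. Do not pinch the carriage or drag it with the brake on, and leave the loose things round the gauge where they are.

Things in the scene. Friction and masses are not known exactly. Their poses are not given: they have to be found in the camera images.
- gauge: Bench rail gauge, fixed to the bench: grey base plate 84 x 420 x 10 mm with a steel T-rail on it, top of the rail 32 mm above the bench. Origin: centre of its underside, on the bench. Its y axis runs along the rail, its x axis across it, z up.
- carriage (a joint): Place of the carriage along the rail in m: 0 at the rail's middle, growing along the gauge's +y. Aluminium block 100 mm long (along the rail), 54 mm wide, captive on the rail. Brake on: about 10 N to drag; freed: 1 to 2 N moves it slowly. Side plates 5 mm thick on both long sides (tops 36 mm above the bench beside the plate); fingers pressing both at once count as a pinch.
- brake_plate (a joint): How far the sprung brake plate is pressed down, in m: 0 up (brake on), 0.008 fully down. Needs about 10 N to start moving, 13 N fully down; the brake is free from about 0.002; beyond 0.003 counts as pressed. It springs up when let go.
- plate_top (a point): Centre of the top of the brake plate, a black ribbed plate 42 mm across x 54 mm along the rail, 48 mm above the bench when up, 40 mm when down. It lies at the carriage's centre with the gauge's axes. Fingertips pressing it stand between the two ridges (58 mm apart) and can push a ridge's inner face, 29 mm from this centre.
- pointer_stop: The stop to go to: steel block 60 mm across the rail, 24 mm along it, top 54 mm above the bench, bearing a steel cone 26 mm across, its point 88 mm above the bench; thumbscrew towards -x. Fixed over the rail at either end, 135 to 165 mm from its middle. Origin: its centre at bench height. The carriage touches it when the two centres are 62 mm apart along the rail.
- plain_stop: The other stop, the same block with a flat top and no cone, clamped at the other end of the rail. Origin: its centre at bench height.
- padlock: Loose brass padlock 18 x 40 x 72 mm behind the gauge, origin at the centre of its underside. To be left alone.
- lock_cylinder: Loose brass lock cylinder 17 x 66 x 38 mm behind the gauge, origin at the centre of its underside. To be left alone.
- oiler: Loose white oil bottle with a red spout, 49 mm across, 152 mm tall, behind the gauge, origin at the centre of its underside. To be left alone.
- key_fob: Loose black remote key fob 31 x 69 x 13 mm in front of the gauge, origin at the centre of its underside. To be left alone.
- ridge_left (a point): Centre of the top of the carriage's cross ridge at its gauge +y end: 54 mm wide, 21 mm along the rail, 56 mm above the bench, 39.5 mm from the carriage's centre.
- ridge_right (a point): The same for the like ridge at the carriage's -y end.

How it is judged:
By the outcome, as a careful person would: the job done as asked, in the order asked, and still so for the second after the job is handed in, with the robot touching nothing.
It also fails if it takes over 40 s, if anything falls off the work surface, if the arm or the gripper's body presses on something with over 40 N, if the wrist force passes 120 N, or if a joint passes its speed limit or range.

ROBOT

A 6-joint arm with a two-finger parallel gripper is mounted at the origin on a cart in front of the work surface, level with it; the furniture and walls round the work are solid. World frame = base frame: x ahead of the robot, y to its left, z up, the work surface at z = 0. Lengths are in m, angles in rad, forces in N, time in s.
With the tool pointing down it reaches from about 0.25 to 0.725 m from the base axis. Payload 4 kg.
Tool frame: the origin (TCP) lies on the front face of the gripper's body, between the roots of the fingers; the fingertips stand 73 mm ahead of it and the grasp point (between the pads) lies bot.tcp_to_grasp ahead of it (bot.tcp_to_grasp is the distance from the TCP to the grasp point, in m); z points along the fingers, y is the line along which they close (so a half turn about z gives the same grasp; the last joint's range is limited). The gripper opens to 85 mm and grips with 20 to 120 N. Pads are 22 mm wide; open, the fingers measure 114 mm over their backs; the gripper's body (76 mm by 85 mm) begins 54 mm behind the grasp point. The pads swing forward as they close: fully open they stand 13 mm farther back than shut.
Start: joints at [1.182, 0.241, 0.005, 1.335, 0, 1.571], TCP at [0.19, 0.463, 0.304] pointing down, gripper open.
Joint ranges: [-2.72, 2.72], [-1.05, 1.87], [-1.09, 1.28], [-1.99, 2.15], [-1.42, 1.44], [-3.14, 3.14]. Speed limits (rad/s): [2.79, 2.79, 3.14, 3.14, 3.14, 3.14].

INTERFACE

Orientations are given as a unit quaternion [x, y, z, w].
In Python, from workcell import bot gives the robot as it stands.
- The arm moves only by the shell command python3 -m jog 'ROWS' [OPENING]. ROWS is JSON, one flat list of numbers, 6 for each row, row after row: the shift along the world's x, y, z scaled (see below), then the turn, a rotation vector about the world's x, y, z scaled (see below). In form: [tx, ty, tz, wx, wy, wz, tx, ty, tz, wx, wy, wz, ...]. A call has 1 to 10 rows; each row is the pose to reach, as a shift and turn from the pose commanded when the call began; what a row does not reach only later rows make up. The controller multiplies each number of a shift by 800 mm and each number of a turn by 2 rad. A row lasts 1/12 s, in which the tool goes at most 41.7 mm and 7.16 degrees, less where a joint would pass 70% of its speed; a pose out of reach is approached as far as the arm can. A call with a number of a shift or a turn outside -1 to 1 is refused whole. A call with a gripper value outside its range is refused whole. OPENING is the opening, from -1 (shut) to 1 (fully open), set as the call begins (- or left out, the last holds). The fingers move at their own pace and stop on an object; the grip force is fixed at half the most. Time passes only in rows, so rows that repeat a pose let the fingers close. It gives the time, the measured TCP pose, the force, the opening and the grip force at its end, in the units of the state.
- bot.get_obs(): the state, without advancing time (a new reading comes with each control period).
- bot.camera(name): name is "side" or "top"; returns (picture, depth): 480x640x3 uint8, red, green, blue; 480x640 float32, m along the optical axis (not along the pixel's ray), 0 where there is no reading.
- bot.calibration(name): a dict with "intrinsics" (3x3 intrinsics, pixels), "pose" (4x4, takes a point from camera to world coordinates). Camera axes: x right, y up, looking along -z (the intrinsics and any distortion apply to the point x, -y, -z); pixel columns grow to the right and rows downward; lengths in m; the calibration is good to about 2 mm. A picture is of the moment at which its call begins. calibration takes no time and is no camera call.
- bot.job_done(): hands the job in; it is judged then, once.
Trained networks look in the newest picture that a camera, given by its name, has taken for a name from the list of things; names that differ only in an ending like _2 or _b are one class to them, and where a whole thing is asked for, a point or a joint stands for the part that bears it (a point fixed in the world has none). Each returns a list of dicts, best first, with "confidence" (0 to 1); they miss things now and then, are a little off and sometimes report something else, mostly with a low value. They report only what shows in the picture. A call takes as long as a camera call.
- bot.find_in(label, camera): "at" ([x, y, z] in m, in the coordinates of the camera as it stood for that picture, good to about 4 mm: the middle of the surface that is visible of it).
- bot.tip_of(label, camera): "at" ([x, y, z] in m, in the coordinates of the camera as it stood for that picture, good to about 4 mm: a listed point, or the origin of a listed thing).
The state is a dict: "clock": time; "joint_pos": joint angles; "joint_vel": joint speeds; "tau": joint torques, N m; "eef_pos": TCP position; "tool_rot": TCP orientation; "ft_force": force on the tool from outside, world axes, zero at the start; "ft_torque": the same for the moment, N m; "grip_width": finger opening in m; "grasp_force": force on a finger pad.
Only numpy, scipy, OpenCV 4.12 (cv2) and the standard library are available. Lean on these libraries where they do the work, as an engineer would, in place of code of your own. Each camera call takes 0.05 s, during which the arm holds its last target. There are 200 camera calls.

## Working session

There is one attempt and no reset: what is moved stays moved. The work goes in short steps, Python scripts to look and compute and a shell command to move; the robot and the scene stay as the last step left them, time stands still between calls to the robot, and variables do not carry over. Pictures are saved under pics/ and viewed, at most 10 in all, crops included, and the job is handed in when it is done.

```bash
mkdir -p pics
cat > h.py <<'E'
import numpy as np, cv2
from workcell import bot
def look(cam,labels,tag):
    im,d=bot.camera(cam); cv2.imwrite(f'pics/{tag}.png',im[:,:,::-1])
    c=bot.calibration(cam); P=np.array(c['pose']);K=np.array(c['intrinsics'])
    for l in labels:
        for r in bot.tip_of(l,cam)[:2]:
            a=np.array(r['at']); w=P[:3,:3]@a+P[:3,3]
            p=K@np.array([a[0],-a[1],-a[2]])
            print(cam,l,round(r['confidence'],2),w.round(4),(p[:2]/p[2]).round())
    return im,d,P,K
E
python3 - <<'E'
from h import *
o=bot.get_obs();print(o['clock'],o['eef_pos'],o['tool_rot'],o['grip_width'],bot.tcp_to_grasp)
L=['plate_top','pointer_stop','plain_stop','ridge_left','ridge_right','gauge']
for c in('top','side'):look(c,L,c+'0')
E
```

```text
0.0 [0.18934003 0.46223872 0.30300709] [ 1.93167324e-01  9.81165270e-01 -1.02785569e-03 -2.05269782e-04] 0.08553299274336906 0.0539
top plate_top 0.85 [0.565  0.0078 0.0513] [325. 259.]
top pointer_stop 0.71 [0.6172 0.1466 0.0014] [258. 242.]
top plain_stop 0.8 [ 0.5169 -0.1185  0.0007] [388. 284.]
top ridge_left 0.79 [0.5803 0.0445 0.0548] [306. 252.]
top ridge_right 0.97 [ 0.5578 -0.0287  0.058 ] [344. 261.]
top gauge 0.76 [5.626e-01 1.120e-02 5.000e-04] [324. 265.]
side plate_top 0.71 [0.5644 0.0108 0.0513] [327. 245.]
side pointer_stop 0.96 [ 0.6194  0.1516 -0.0016] [255. 306.]
side pointer_stop 0.31 [ 0.6415 -0.0674 -0.0031] [307. 248.]
side plain_stop 0.86 [ 0.5206 -0.1175 -0.0054] [377. 251.]
side ridge_left 0.71 [0.5806 0.0453 0.0559] [309. 249.]
side ridge_right 0.75 [ 0.557  -0.0298  0.055 ] [341. 235.]
side gauge 0.75 [ 0.5697  0.0064 -0.0038] [325. 273.]
```

View pics/top0.png

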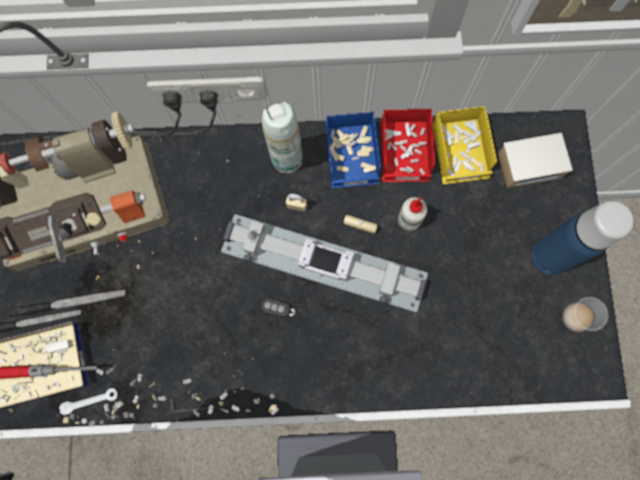

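View pics/side0.png

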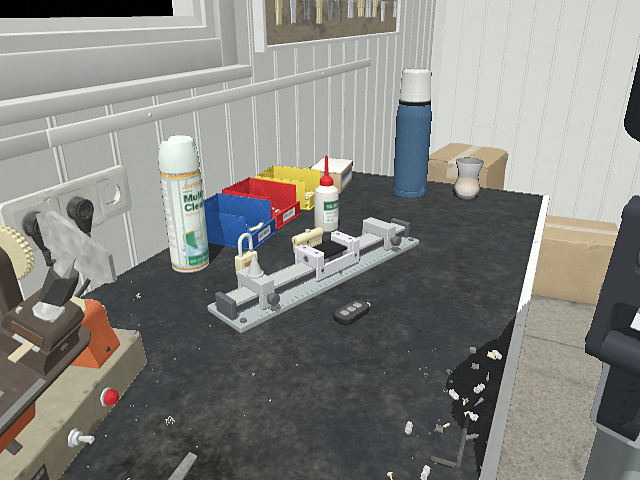

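The cone is on the stop at the left (+y) end: top view about (252,240), side view about (255,268). The plain stop is at the right, about (388,278) in the top view. The carriage is mid-rail at (326,259), and this agrees with the networks. Next I'll refine the axis angle from depth.

```bash
cat >> h.py <<'E'
def cloud(cam):
    im,d=bot.camera(cam);c=bot.calibration(cam);P=np.array(c['pose']);K=np.array(c['intrinsics'])
    v,u=np.mgrid[:480,:640];x=(u-K[0,2])/K[0,0]*d;y=(v-K[1,2])/K[1,1]*d
    W=np.stack([x,-y,-d],-1)@P[:3,:3].T+P[:3,3];W[d==0]=9
    return im,W
def gauge():
    im,W=cloud('top');c=np.array([.567,.012]);t=np.radians(19.5)
    e=np.array([np.sin(t),np.cos(t)]);n=np.array([e[1],-e[0]])
    r=W[:,:,:2]-c;s=r@e;q=r@n
    m=(abs(s)<.23)&(abs(q)<.05)&(W[:,:,2]>.005)&(W[:,:,2]<.095)
    b=cv2.minAreaRect(W[m][:,:2].astype(np.float32));print('rect',b)
    for lo,hi in((.0,.035),(.035,.051),(.051,.06),(.06,.1)):
        k=m&(W[:,:,2]>lo)&(W[:,:,2]<hi);print(lo,hi,k.sum(),W[k].mean(0).round(4))
    return im,W,m
E
python3 - <<'E'
from h import *
im,W,m=gauge()
# carriage blocks: high points, per component
k=(m&(W[:,:,2]>.043)).astype(np.uint8)
n,l,st,ce=cv2.connectedComponentsWithStats(k)
for i in range(1,n):
    if st[i,4]>8:
        p=W[l==i];print(st[i],p.mean(0).round(4),np.median(p[:,2]).round(4),cv2.minAreaRect(p[:,:2].astype(np.float32)))
o=bot.get_obs();from scipy.spatial.transform import Rotation as R
print(R.from_quat(o['tool_rot']).as_matrix().round(3))
E
```

```text
rect ((0.567339301109314, 0.012675300240516663), (0.45761507749557495, 0.09881986677646637), 70.45471954345703)
0.0 0.035 5696 [0.5627 0.0088 0.0175]
0.035 0.051 1298 [0.5647 0.0134 0.0422]
0.051 0.06 1199 [0.5648 0.0033 0.0553]
0.06 0.1 122 [0.5982 0.0969 0.0666]
[243 221  21  31 385] [0.6168 0.1499 0.0574] 0.0557 ((0.6188405752182007, 0.15082640945911407), (0.024500858038663864, 0.06020046025514603), 70.64978790283203)
[ 298  238   55   41 1127] [0.5664 0.008  0.0524] 0.052 ((0.5666548609733582, 0.007688242942094803), (0.09979401528835297, 0.05507534369826317), 70.24323272705078)
[380 262  20  33 379] [ 0.5206 -0.1174  0.0544] 0.0546 ((0.5218662023544312, -0.1179472953081131), (0.02405516617000103, 0.061293989419937134), 70.29023742675781)
[[-0.925  0.379  0.   ]
 [ 0.379  0.925 -0.   ]
 [-0.     0.    -1.   ]]
```

```bash
python3 -m jog '[0.05,-0.058,0,0,0,0.005, 0.09,-0.106,0,0,0,0.01, 0.13,-0.153,0,0,0,0.022, 0.16,-0.188,0,0,0,0.022, 0.19,-0.223,0,0,0,0.022, 0.22,-0.259,0,0,0,0.022, 0.25,-0.294,0,0,0,0.022, 0.27,-0.318,0,0,0,0.022, 0.27,-0.318,0,0,0,0.022]' -1
python3 -m jog '[0.03,-0.035,0,0,0,0, 0.06,-0.071,0,0,0,0, 0.09,-0.106,0,0,0,0, 0.12,-0.141,0,0,0,0, 0.15,-0.176,0,0,0,0, 0.18,-0.211,0,0,0,0, 0.205,-0.241,0,0,0,0, 0.205,-0.241,0,0,0,0, 0.205,-0.241,0,0,0,0]'
python3 -c "
from h import *
o=bot.get_obs();print(o['eef_pos'],o['tool_rot'],o['grip_width'],o['ft_force'])"
```

```text
clock: 1.5
eef_pos: [0.4094, 0.2032, 0.304]
tool_rot: [0.176, 0.984, -0.001, 0.002]
ft_force: [-1.2, 0.8, 0.4]
grip_width: -0.0003
grasp_force: 0.0
clock: 2.25
eef_pos: [0.57, 0.0146, 0.3031]
tool_rot: [0.173, 0.985, 0.0, -0.001]
ft_force: [0.2, 1.1, 0.2]
grip_width: 0.0003
grasp_force: 0.0
[0.57004169 0.0145514  0.30313104] [ 1.72848982e-01  9.84948143e-01  7.24863678e-05 -6.15483998e-04] 0.0002850219700245124 [0.17904869 1.14738881 0.17636458]
```

```bash
python3 -m jog '[0,0,-0.04,0,0,0, 0,0,-0.08,0,0,0, 0,0,-0.12,0,0,0, 0,0,-0.16,0,0,0, 0,0,-0.19,0,0,0, 0,0,-0.205,0,0,0, 0,0,-0.205,0,0,0, 0,0,-0.205,0,0,0]'
python3 - <<'E'
from h import *
print(bot.get_obs()['eef_pos'])
im,d,P,K=look('side',['plate_top'],'s1');im2,*_=look('top',['plate_top'],'t1')
a=cv2.resize(im[180:340,200:410],None,fx=1.9,fy=1.9);b=cv2.resize(im2[190:350,210:420],None,fx=1.9,fy=1.9)
cv2.imwrite('pics/c1.png',np.hstack([a,b])[:,:,::-1])
E
```

```text
clock: 2.92
eef_pos: [0.5685, 0.0168, 0.1397]
tool_rot: [0.171, 0.985, -0.0, -0.001]
ft_force: [1.0, -0.4, 1.4]
grip_width: -0.0003
grasp_force: 0.0
[0.56852848 0.01682257 0.13973273]
side plate_top 0.55 [0.5651 0.0093 0.0498] [327. 246.]
side plate_top 0.3 [0.5789 0.0456 0.0544] [310. 250.]
```

View pics/c1.png

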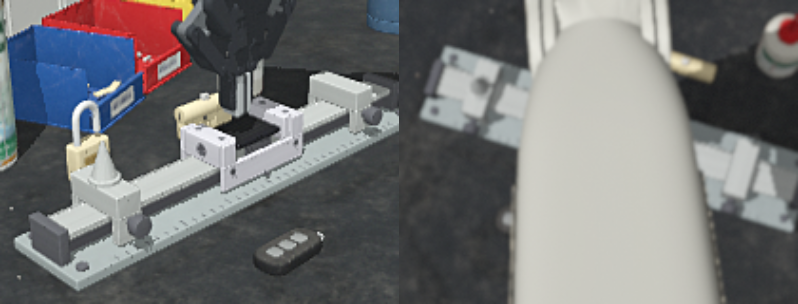

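The shut fingers stand between the ridges, over the black plate (crop about (243,112)), with nothing touching. Next I press down.

```bash
python3 -m jog '[0,0,-0.01,0,0,0, 0,0,-0.018,0,0,0, 0,0,-0.022,0,0,0, 0,0,-0.026,0,0,0, 0,0,-0.028,0,0,0, 0,0,-0.028,0,0,0]'
python3 -m jog '[0,0,-0.003,0,0,0, 0,0,-0.005,0,0,0, 0,0,-0.005,0,0,0]'
```

```text
clock: 3.62
eef_pos: [0.5692, 0.0155, 0.1182]
tool_rot: [0.172, 0.985, 0.0, -0.0]
ft_force: [-3.4, 0.6, 11.1]
grip_width: -0.0001
grasp_force: 5.2
clock: 3.87
eef_pos: [0.5692, 0.0157, 0.1147]
tool_rot: [0.172, 0.985, 0.0, -0.0]
ft_force: [-4.4, 1.6, 11.8]
grip_width: 0.0001
grasp_force: 5.9
```

```bash
python3 -m jog '[0,0,-0.002,0,0,0, 0,0,-0.004,0,0,0, 0,0,-0.004,0,0,0]'
python3 -m jog '[0,0,-0.0015,0,0,0, 0,0,-0.0025,0,0,0, 0,0,-0.0025,0,0,0]'
```

```text
clock: 4.12
eef_pos: [0.5693, 0.016, 0.1125]
tool_rot: [0.171, 0.985, 0.001, 0.0]
ft_force: [-6.3, 0.7, 15.8]
grip_width: 0.0002
grasp_force: 7.9
clock: 4.37
eef_pos: [0.5695, 0.0164, 0.1124]
tool_rot: [0.171, 0.985, 0.001, 0.001]
ft_force: [-9.3, 2.4, 26.7]
grip_width: 0.0
grasp_force: 13.0
```

```bash
python3 -m jog '[0.001,0.003,0,0,0,0, 0.0025,0.007,0,0,0,0, 0.004,0.011,0,0,0,0, 0.0055,0.0155,0,0,0,0, 0.007,0.0195,0,0,0,0, 0.0085,0.0235,0,0,0,0, 0.01,0.028,0,0,0,0, 0.0115,0.032,0,0,0,0, 0.0115,0.032,0,0,0,0]'
```

```text
clock: 5.12
eef_pos: [0.5791, 0.0428, 0.1125]
tool_rot: [0.171, 0.985, 0.002, 0.001]
ft_force: [-8.2, 3.7, 24.3]
grip_width: -0.0002
grasp_force: 12.2
```

```bash
python3 -m jog '[0.002,0.0055,0,0,0,0, 0.0045,0.0125,0,0,0,0, 0.007,0.0195,0,0,0,0, 0.0095,0.0265,0,0,0,0, 0.012,0.0335,0,0,0,0, 0.0145,0.0405,0,0,0,0, 0.017,0.047,0,0,0,0, 0.0195,0.054,0,0,0,0, 0.0215,0.06,0,0,0,0, 0.0215,0.06,0,0,0,0]'
```

```text
clock: 5.95
eef_pos: [0.5966, 0.0913, 0.1125]
tool_rot: [0.171, 0.985, 0.002, 0.001]
ft_force: [-7.5, 3.6, 22.2]
grip_width: -0.0004
grasp_force: 11.0
```

Run:
```python
from h import *
im,d,P,K=look('side',['plate_top','ridge_left','ridge_right','pointer_stop'],'s2')
a=cv2.resize(im[180:340,200:410],None,fx=3,fy=3)
cv2.imwrite('pics/c2.png',a[:,:,::-1])
```

```text
side plate_top 0.8 [0.5927 0.0864 0.0409] [291. 267.]
side ridge_left 0.59 [0.6062 0.1228 0.0546] [271. 267.]
side ridge_right 0.81 [0.5832 0.0481 0.054 ] [307. 250.]
side ridge_right 0.35 [0.6057 0.1228 0.054 ] [271. 267.]
side pointer_stop 0.72 [ 0.6207  0.1513 -0.0007] [255. 305.]
```

View pics/c2.png

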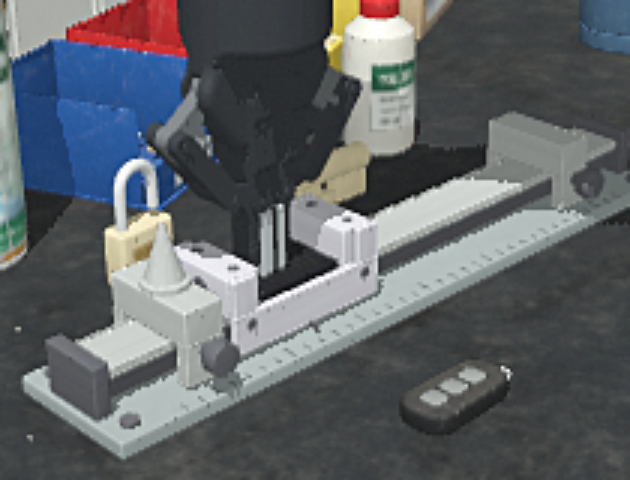

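The plate is down and the carriage has been pushed along. There is still a gap of about 8–10 mm to the cone stop (crop about (225,300)). I'll close it gently.

```bash
python3 -m jog '[0.001,0.003,0,0,0,0, 0.002,0.0055,0,0,0,0, 0.003,0.0085,0,0,0,0, 0.003,0.0085,0,0,0,0]'
python3 -m jog '[0.0007,0.002,0,0,0,0, 0.0013,0.0035,0,0,0,0, 0.0013,0.0035,0,0,0,0]'
python3 -m jog '[0.0007,0.002,0,0,0,0, 0.0013,0.0035,0,0,0,0, 0.0013,0.0035,0,0,0,0]'
```

```text
clock: 6.53
eef_pos: [0.5989, 0.0975, 0.1125]
tool_rot: [0.171, 0.985, 0.002, 0.001]
ft_force: [-7.6, 3.1, 22.2]
grip_width: -0.0005
grasp_force: 11.0
clock: 6.78
eef_pos: [0.5999, 0.1002, 0.1125]
tool_rot: [0.171, 0.985, 0.002, 0.001]
ft_force: [-7.0, 1.5, 21.9]
grip_width: -0.0001
grasp_force: 11.0
clock: 7.03
eef_pos: [0.6001, 0.1008, 0.1124]
tool_rot: [0.172, 0.985, -0.001, 0.001]
ft_force: [-10.3, -3.7, 23.9]
grip_width: 0.0001
grasp_force: 12.3
```

```bash
python3 -m jog '[0.0006,0.0018,0,0,0,0, 0.0006,0.0018,0,0,0,0, 0.0006,0.0018,0,0,0,0]'
```

```text
clock: 7.28
eef_pos: [0.6002, 0.1011, 0.1124]
tool_rot: [0.172, 0.985, -0.002, 0.001]
ft_force: [-10.0, -5.2, 25.9]
grip_width: -0.0
grasp_force: 12.8
```

Against the stop: the tool has stalled at the predicted place and the force along the rail is rising. Now I lift straight up.

```bash
python3 -m jog '[0,0,0.004,0,0,0, 0,0,0.008,0,0,0, 0,0,0.012,0,0,0, 0,0,0.017,0,0,0, 0,0,0.025,0,0,0, 0,0,0.05,0,0,0, 0,0,0.09,0,0,0, 0,0,0.13,0,0,0, 0,0,0.16,0,0,0, 0,0,0.16,0,0,0]'
python3 -m jog '[-0.03,0,0.04,0,0,0, -0.07,0,0.06,0,0,0, -0.11,0,0.08,0,0,0, -0.15,0,0.08,0,0,0, -0.19,0,0.08,0,0,0, -0.23,0,0.08,0,0,0, -0.27,0,0.08,0,0,0, -0.27,0,0.08,0,0,0]'
python3 - <<'E'
from h import *
look('side',['plate_top','pointer_stop'],'s3')
im,W,m=gauge()
cv2.imwrite('pics/t3.png',im[:,:,::-1])
a=cv2.imread('pics/s3.png');cv2.imwrite('pics/c3.png',np.hstack([cv2.resize(a[180:340,200:410],None,fx=1.9,fy=1.9),cv2.resize(im[190:350,210:420,::-1],None,fx=1.9,fy=1.9)]))
k=(m&(W[:,:,2]>.043)).astype(np.uint8)
n,l,st,ce=cv2.connectedComponentsWithStats(k)
for i in range(1,n):
    if st[i,4]>8:
        p=W[l==i];print(st[i],p.mean(0).round(4),cv2.minAreaRect(p[:,:2].astype(np.float32)))
E
```

```text
clock: 8.12
eef_pos: [0.6037, 0.1036, 0.2426]
tool_rot: [0.171, 0.985, 0.002, 0.005]
ft_force: [1.6, 0.2, 0.9]
grip_width: -0.0001
grasp_force: 0.0
clock: 8.78
eef_pos: [0.3789, 0.1023, 0.2991]
tool_rot: [0.171, 0.985, -0.001, -0.003]
ft_force: [-1.2, 0.0, -0.4]
grip_width: -0.0001
grasp_force: 0.0
side plate_top 0.79 [0.5972 0.0968 0.0494] [285. 264.]
side pointer_stop 0.98 [ 0.6197  0.154  -0.0018] [254. 307.]
rect ((0.5674445629119873, 0.012708380818367004), (0.458054780960083, 0.09975185245275497), 70.38275909423828)
0.0 0.035 5721 [ 0.5567 -0.0077  0.0176]
0.035 0.051 1266 [0.5755 0.0447 0.0423]
0.051 0.06 1191 [0.5801 0.0454 0.0553]
0.06 0.1 122 [0.6086 0.129  0.0669]
[ 243  221   67   45 1485] [0.6017 0.1065 0.0539] ((0.6022465229034424, 0.10387568175792694), (0.12469936162233353, 0.060246098786592484), 70.49600982666016)
[380 262  20  33 375] [ 0.5208 -0.1175  0.0543] ((0.5210408568382263, -0.11775238811969757), (0.02414013259112835, 0.0601651705801487), 70.1623764038086)
```

View pics/c3.png

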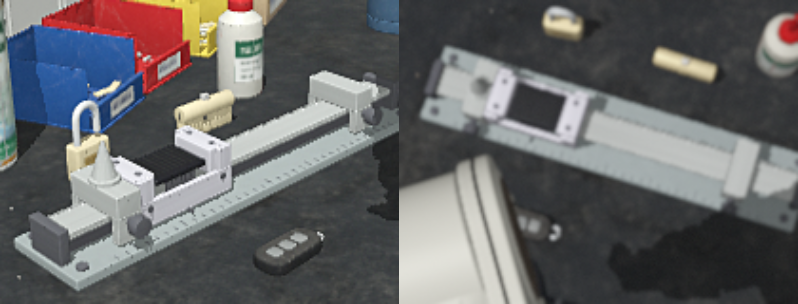

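The carriage rests against the cone stop: their combined length is 124.7 mm, against 124 mm for contact. The plate is up and the loose things are unmoved. I'm handing the job in.

```bash
python3 -c "
from workcell import bot
print(bot.job_done())"
```

```text
the job is handed in; nothing more can be done
None
```

The carriage stands against the cone-topped stop with the plate sprung up, so the brake should be holding it; the loose things show no movement in the final pictures, and the job was handed in at about 9 s on the robot's clock.

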